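Lock the label printer's cover stud with its key

TASK

The cover of the label printer on the pear packing bench has been left unfastened. Take the orange key out of its stand, fit its blade in the slot of the raised brass stud, press the stud in and turn it clockwise, nearly a quarter turn, until it drops fully down into its catch and its red band is hidden, then put the key back upright, fully down in its stand, and let go. The cover is thin: press and turn with feeling, never with more than about 30 N on the printer, touch the printer with nothing but the key, and leave the other things on the bench where they are.

Things in the scene. Friction and masses are not known exactly. Their poses are not given: they have to be found in the camera images.
- printer: white bench-top label printer, 240 (x) x 200 (y) x 100 mm high, fixed, with a grey cover plate on top that carries the brass stud. Origin: centre of its underside; its front, with the label slot, faces its -x
- stud_seat (a point): nominal centre of the stud's top face while still raised, 17 mm above the cover, fixed to the printer; its x axis runs along the stud's slot as it stands at the start (true to 4 degrees). The stud is a brass disc, 30 mm across, 9 mm thick, on a red shank that shows 8 mm while raised. The slot runs right across the disc, 5 mm wide, 7 mm deep
- stud_foot (a point): point on the cover's top face straight below stud_seat, same axes, fixed to the printer. The stud FLOATS sideways in its hole: its true centre lies up to 2.5 mm along this x and up to 5 mm along this y (across the slot) from here, different each time and not measured. A sideways push of about 5 N shifts it, at most 3.5 mm in x and 6 mm in y from here
- stud_drop (a joint): how far the stud is pushed down, m: 0 raised, 0.003 pressed in on the turning track, 0.008 dropped in its catch (disc on the cover). About 6 N overcomes its seal's friction (damping 30 N s/m); it stays where it is left. It must be in 3 mm before it can turn
- stud_turn (a joint): how far the stud is turned clockwise seen from above, rad: 0 at the start. Somewhere between 1.0 and 1.4 (different each time, not shown) is the catch, a pocket 0.18 rad wide in the track: pressed with 12 to 18 N it drops in there, 5 mm further down, and can then not turn. Turned past it unpressed, it meets a hard stop 0.45 rad beyond. It turns easily on the track
- key_grip (a point): centre of the key's flat orange grip, 34 (x) x 12 (y) x 44 mm (z), pinched across y. The key stands upright, z up, about 120 g. Its blade tip is 71 mm below this point: steel, 14 mm wide (x) x 3 mm thick (y), 11 mm long, tip square. Above it a shank 12 mm across, then a collar 26 mm across, 4 mm thick, whose underside is 26 mm below this point
- stand_hole (a point): centre of the mouth of the stand's hole, in the top of a grey block 60 x 60 x 46 mm fixed to the bench; plain round hole 18 mm across with a 3 mm chamfer, right through. The key stands in it with its collar on the block, its grip's centre 26 mm above this point, at any yaw
- label_roll: loose paper roll 84 mm across, 50 mm high, standing on the bench; origin at its underside's centre. Leave alone
- pear: loose pear with a red sticker, 70 mm across, 100 mm high with stem, standing; origin at its underside. Leave alone
- pear_two: a second loose pear of the same size; origin at its underside. Leave alone
- punnet: blue open tray 170 x 120 x 60 mm; origin at its underside's centre. Leave alone
- brush: hand brush lying on the bench along its x; origin at its underside. Leave alone
- cup: green cup, 72 mm across, 85 mm high; origin at its underside. Leave alone
Mind the look-alikes: they are no part of the job. There is more than one size of the part that bears key_grip; the job needs the smallest.

How it is judged (in metres and radians):
On the way, in this order (a step that is already met when the one before it is completed fails the run):
1. the key has been lifted out of its stand (z of key_grip in the frame of stand_hole above 0.075 m), for 0.1 s.
2. the stud has been turned and has dropped into its catch (value of joint stud_drop above 0.0068 m and value of joint stud_turn above 0.8 rad), for 0.2 s.
At the end, for the whole second after the job is handed in: the stud is down in its catch (pushed at least 6.8 of its 8 mm, turned more than 0.8 rad) and the key stands upright (within 0.1 rad) in its stand again, its collar within 3 mm of the block's top and its axis within 8 mm of the hole's, released (all of step 2 and horizontal distance between key_grip and stand_hole below 0.008 m and z of key_grip in the frame of stand_hole below 0.029 m and angle between key_grip's own z axis and vertical below 0.1 rad); the robot touches nothing.
It fails at once if the printer was pressed or knocked with more than 40 N (contact force between anything else and printer above 40 N).
It fails at once if the gripper touched the printer (contact force between the fingers and printer above 1 N).
It fails at once if another thing on the bench was moved by more than 25 mm (distance of any of label_roll, pear, pear_two, punnet, brush, cup from where it was at the start of the episode above 0.025 m).
It also fails if it takes over 70 s, if anything falls off the work surface, if the arm or the gripper's body presses on something with over 40 N, if the wrist force passes 120 N, or if a joint passes its speed limit or range.

ROBOT

A 6-joint arm with a two-finger parallel gripper is mounted at the origin on the work surface. World frame = base frame: x ahead of the robot, y to its left, z up, the work surface at z = 0. Lengths are in mm, angles in rad, forces in N, time in s.
With the tool pointing down it reaches from about 300 to 775 mm from the base axis. Payload 14.6 kg.
Tool frame: the origin (TCP) lies midway between the tips of the shut fingers; the grasp point (between the pads) lies 19 mm behind it; y points along the fingers, z is the direction in which the jaws open and shut, and the axes are right-handed (so a half turn about y gives the same grasp; the last joint's range is limited). The gripper opens to 94 mm and grips with 3 to 60 N. Pads are 16 mm wide; open, the fingers measure 119 mm over their backs; the gripper's body (75 mm by 177 mm) begins 78 mm behind the grasp point.
Start: joints at [-0.067, 0.3, 1.521, -0, 1.321, -0.067], TCP at [549.99, -0.002, 205.446] pointing down, gripper open.
Joint ranges: [-3.03, 3.03], [-0.79, 2.21], [0.23, 2.52], [-1.04, 4.18], [0, 3.07], [-2.55, 2.55]. Speed limits (rad/s): [2.22, 2.22, 2.57, 3.14, 3.14, 3.14].

INTERFACE

Orientations are given as [roll, pitch, yaw] about the fixed x, y, z axes, in that order (R = Rz(yaw) Ry(pitch) Rx(roll)).
In Python, from cell import manip gives the robot as it stands.
- The arm moves only by the tool play_rows, never from a script. Its argument "series" is a list of rows, each a list of 3 entries, a list of its own where there are three numbers: the shift along the tool's x, y, z in m, then the turn about the tool's y in rad, then the closure, from 0 (fully open) to 1 (shut). In form: [[[dx, dy, dz], twist, grip], ...]. A call has 1 to 20 rows; each row is the pose to reach, as a shift and turn from the pose measured when the call began, along the tool's axes at that moment; what a row does not reach only later rows make up. A row lasts 1/10 s, in which the tool goes at most 50 mm and 8.59 degrees, less where a joint would pass 70% of its speed; a pose out of reach is approached as far as the arm can. A call with a gripper value outside its range is refused whole. The fingers move at their own pace and stop on an object; "squeeze" is the grip in N (left out, the last holds). Time passes only in rows, so rows that repeat a pose let the fingers close. It gives the time, the measured TCP pose, the force and the opening at its end, in the units of the state.
- manip.read_state(): the state, without advancing time (a new reading comes with each control period).
- manip.camera(name): name is "scene" or "side" or "wrist"; returns the picture (480x640x3 uint8, red, green, blue); there is no depth.
- manip.camera_params(name): a dict with "K" (3x3 intrinsics, pixels), "rvec" (rotation vector, rad) and "tvec" (3), from world to camera coordinates, as OpenCV has them. Camera axes: x right, y down, z forward; pixel columns grow to the right and rows downward; lengths in mm; the calibration is good to about 2 mm. A picture is of the moment at which its call begins: read the wrist's pose just before it. camera_params takes no time and is no camera call; for the wrist camera it gives the pose at the moment of the call.
- manip.sign_off(): hands the job in, once; it reports no verdict.
The state is a dict: "clock": time; "joints": joint angles; "qd": joint speeds; "effort": joint torques, N m; "eef_pos": TCP position; "eef_rot": TCP orientation; "wrist_force": force on the tool from outside, world axes, zero at the start; "moment": the same for the moment, N m; "finger_gap": finger opening in mm.
Only numpy, scipy, OpenCV 4.12 (cv2) and the standard library are available. Lean on these libraries where they do the work, as an engineer would, in place of code of your own. Each camera call takes 0.05 s, during which the arm holds its last target. There are 200 camera calls.

## Working session

There is one attempt and no reset: what is moved stays moved. The work goes in short steps, Python scripts to look and compute and a tool call to move; the robot and the scene stay as the last step left them, time stands still between calls to the robot, and variables do not carry over. Pictures are saved under pics/ and viewed, about 8 in all and at most 12, crops included, and the job is handed in when it is done.

Besides the shell and the picture viewer there is one more tool, called after "Emit:" by a JSON object that holds its "name" and its "arguments". play_rows: Moves the arm, as the interface text tells. Its arguments: {"type":"object","properties":{"series":{"type":"array","items":{"type":"array"}},"squeeze":{"type":"number"}},"required":["series"]}

```bash
mkdir -p pics; ls; python3 - <<'E'
from cell import manip
import cv2,numpy as np
s=manip.read_state();print(s)
for n in("scene","side"):
    im=manip.camera(n);cv2.imwrite(f"pics/{n}0.png",im[:,:,::-1]);print(n,manip.camera_params(n))
im=manip.camera("wrist");cv2.imwrite("pics/wrist0.png",im[:,:,::-1]);print(manip.camera_params("wrist"))
E
```

```text
pics
{'clock': 0.0, 'joints': array([-6.66337657e-02,  3.00479056e-01,  1.52159753e+00,  1.22421987e-05,
        1.32068558e+00, -6.65928273e-02]), 'qd': array([ 1.50073686e-04, -2.84238251e-05,  1.35128233e-03, -1.90027149e-03,
       -9.31619553e-04,  7.06316783e-04]), 'effort': array([-1.53750298e-03, -5.31805658e+01, -3.52735734e+01,  7.07558286e-02,
        2.43994006e-02, -4.79655944e-05]), 'eef_pos': array([ 5.49733889e+02, -5.29101853e-04,  2.04875007e+02]), 'eef_rot': array([-1.57196245e+00,  8.96546275e-05, -1.57084035e+00]), 'wrist_force': array([-0.28768328, -0.50211155, -0.08874636]), 'moment': array([ 0.06586808, -0.02872493,  0.05815556]), 'finger_gap': 94.08091497435666}
scene {'K': array([[516.77562172,   0.        , 310.70936009],
       [  0.        , 516.77562172, 237.38138366],
       [  0.        ,   0.        ,   1.        ]]), 'rvec': array([ 1.92543632,  1.37698714, -0.62799504]), 'tvec': array([-136.14209539, -219.97762126, 1759.43587276])}
side {'K': array([[477.23406094,   0.        , 328.45165393],
       [  0.        , 477.23406094, 234.24868067],
       [  0.        ,   0.        ,   1.        ]]), 'rvec': array([ 2.36208495, -0.39825867,  0.13068313]), 'tvec': array([-462.9630354 ,  188.03706362, 1014.41107759])}
{'K': array([[401.77494012,   0.        , 325.25391932],
       [  0.        , 401.77494012, 240.98582973],
       [  0.        ,   0.        ,   1.        ]]), 'rvec': array([-2.86525082e+00, -1.02176366e-03,  1.14635111e-03]), 'tvec': array([-549.61647253,  -28.09418122,  390.18453189])}
```

View images.

View pics/scene0.png

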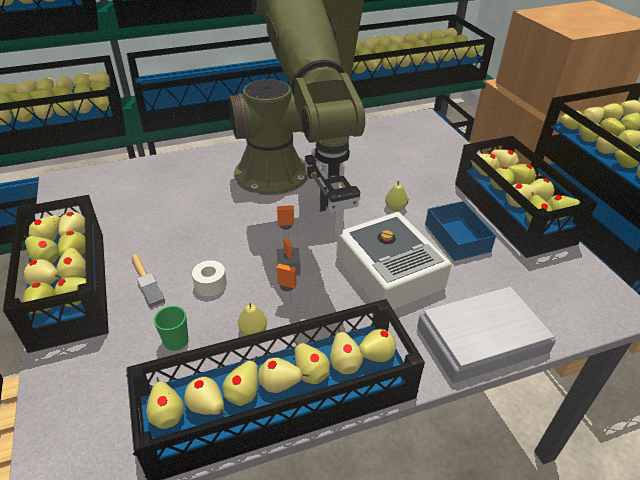

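View pics/side0.png

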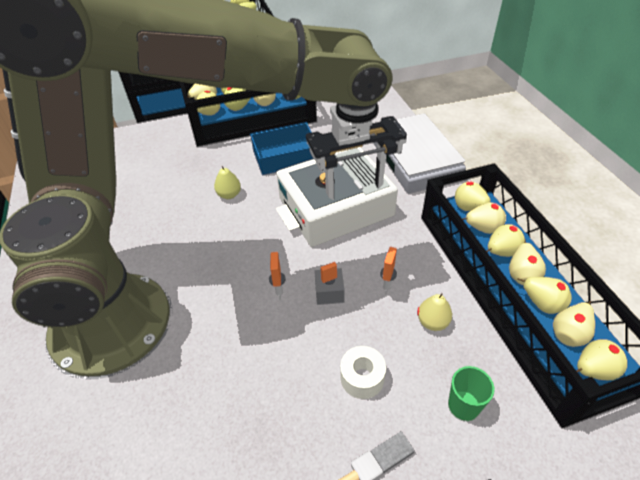

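Three orange grips could be the key: side (275,268), (328,272), (390,262), which are scene (285,215), (288,248), (286,275). The middle one stands in the grey block and looks smallest. I'll check that in one composite crop.

```bash
python3 - <<'E'
import cv2,numpy as np
a=cv2.imread("pics/side0.png");b=cv2.imread("pics/scene0.png");w=cv2.imread("pics/wrist0.png")
r=lambda i:cv2.resize(i,(400,300),interpolation=cv2.INTER_CUBIC)
o=np.vstack([np.hstack([r(a[215:320,255:415][:, :140]),r(b[195:300,230:370])]),np.hstack([r(b[215:275,345:425]),r(w)])])
cv2.imwrite("pics/c1.png",o)
E
```

```text
(no output)
```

View pics/c1.png

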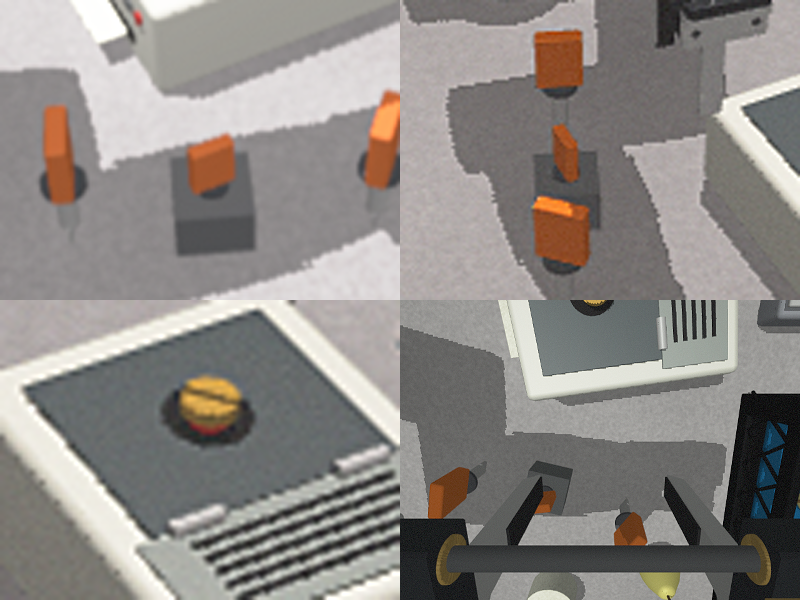

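The crop shows the middle key sitting in the grey block with the smallest grip, and two larger keys standing free either side of it. So the middle one is the choice. The stud shows as a brass disc with its slot at scene (387,236). Next I'll triangulate both.

```bash
cat > h.py <<'E'
import cv2,numpy as np
from cell import manip
def cam(n): 
    p=manip.camera_params(n);return p["K"],cv2.Rodrigues(p["rvec"])[0],np.array(p["tvec"]).ravel()
def ray(c,uv):
    K,R,t=c;o=-R.T@t;d=R.T@np.linalg.inv(K)@np.array([*uv,1.]);return o,d/np.linalg.norm(d)
def onz(c,uv,z): o,d=ray(c,uv);return o+d*(z-o[2])/d[2]
def tri(rs):
    A=[np.eye(3)-np.outer(d,d) for o,d in rs];x=np.linalg.solve(sum(A),sum(a@o for a,(o,d) in zip(A,rs)))
    return x,[np.linalg.norm(a@(x-o)) for a,(o,d) in zip(A,rs)]
def proj(c,X): K,R,t=c;p=K@(R@np.asarray(X,float)+t);return p[:2]/p[2]
def blobs(im,lo,hi,amin=15):
    m=cv2.inRange(cv2.cvtColor(im,cv2.COLOR_RGB2HSV),lo,hi)
    n,l,s,c=cv2.connectedComponentsWithStats(m);return [(c[i],s[i],l==i) for i in range(1,n) if s[i,4]>=amin]
E
python3 - <<'E'
from h import *
ims={n:cv2.imread(f"pics/{n}0.png")[:,:,::-1].copy() for n in("scene","side","wrist")}
for n,im in ims.items():
    print(n,-cam(n)[1].T@cam(n)[2])
    for nm,lo,hi in(("orange",(4,170,120),(14,255,255)),("brass",(14,130,110),(24,255,255))):
        for c,s,_ in blobs(im,lo,hi): print(nm,c.round(1),s)
C={n:cam(n) for n in ims}
E
```

```text
scene [1439.53942344 -351.77729825  983.11667422]
orange [285.2 215.1] [277 206  17  20 300]
orange [287.6 248.1] [284 239   8  19 114]
orange [286.3 275.5] [277 264  19  24 375]
brass [591.7  42.5] [ 514    1  126   96 4134]
brass [634.7  41. ] [629  38  11   6  22]
brass [492.4  83. ] [483  79  16  10  60]
brass [505.2  91.7] [502  88   7   9  21]
brass [516.4  99.1] [509  91  16  16  66]
brass [618.2  98.1] [606  92  23  14  98]
brass [588.3 103.2] [567  95  43  19 228]
brass [534.3 111.4] [523 103  23  18 110]
brass [560.3 115.2] [557 111   8  10  23]
brass [546.9 159.8] [545 157   6   6  15]
brass [386.6 234.6] [381 231  12   9  79]
brass [283.7 267.4] [278 266  12   4  17]
brass [ 11.5 428.8] [  8 425   6   8  15]
brass [  8.8 462.4] [  6 455   5  15  20]
side [ 276.50175806 -678.42277533  861.40110256]
orange [388.9 266.2] [383 248  13  32 176]
orange [275.  268.7] [271 253   9  32 239]
orange [328.4 271.9] [321 263  15  19 211]
brass [322.  179.3] [320 176   5   7  19]
brass [389.5 256.9] [386 252   8  11  55]
wrist [549.90721643  79.75342707 382.56105787]
orange [ 56.9 321.7] [  45  294   26   56 1179]
orange [228.8 333.6] [216 327  25  14 260]
orange [350.9 381.3] [342 365  23  27 362]
orange [381.8 385.7] [366 377  29  16 270]
brass [310.4   2.2] [294   0  34   7 160]
brass [ 62.2 414.9] [ 59 409   8  13  47]
brass [590.2 420.2] [587 412   7  18  46]
brass [ 62.6 442.9] [ 58 427  13  29 137]
brass [588.3 442.4] [580 428  14  28 129]
```

```bash
python3 - <<'E'
from h import *
C={n:cam(n) for n in("scene","side")}
X,e=tri([ray(C["scene"],(287.6,248.1)),ray(C["side"],(328.4,271.9))]);print("grip",X,e)
S,e=tri([ray(C["scene"],(386.9,235.5)),ray(C["side"],(322,179.3))]);print("stud",S,e)
print("stud scene z=117",onz(C["scene"],(386.9,235.3),117))
for uv in((285.2,215.1),(286.3,275.5)): print(onz(C["scene"],uv,90))
for uv in((275,268.7),(388.9,266)): print(onz(C["side"],uv,90))
# block top corners from the side view
w=cv2.imread("pics/side0.png");print(w[262:305:4,312:348:4,0])
E
```

```text
grip [463.15901912 -79.50613785  72.36404926] [np.float64(0.2536601877084812), np.float64(0.2536601877086183)]
stud [532.95001888 172.08827134 104.08559433] [np.float64(0.471632254427543), np.float64(0.47163225442754825)]
stud scene z=117 [545.99604189 164.22670072 117.        ]
[348.27738549 -50.73933654  90.        ]
[ 576.3410956  -116.69993919   90.        ]
[357.25730783 -48.01926374  90.        ]
[ 582.2854635  -120.49804675   90.        ]
[[218 215 218 221 215 138 196 185 141]
 [202 162 124  60  58  58  81 141 140]
 [138 110  83  52  47  47  61 100 141]
 [139 101  95  48  47  47  56 103 140]
 [138 101  96  46  46  49  89 102 142]
 [139 102 104  64  69  70 104 102 135]
 [139 104 102 103 104 102 102 104 131]
 [139 106 102 102 100  99  98  94 118]
 [141  97  82  83  82  84  82  82 113]
 [139 111  83  82  82  83  82  83 116]
 [137 117  82  83  84  83  93 100 122]]
```

Emit:
{"name": "play_rows", "arguments": {"series": [[[0.047,0,-0.044],0,0],[[0.095,0,-0.087],0,0],[[0.095,0,-0.087],0,0],[[0.095,0,-0.087],0,0],[[0.095,0,-0.087],0,0]]}}

```text
clock: 0.65
eef_pos: [462.8, -95.2, 205.3]
eef_rot: [-1.571, 0.0, -1.572]
wrist_force: [-0.1, -0.5, -1.5]
finger_gap: 94.2
```

```bash
python3 - <<'E'
from h import *
print(manip.read_state()["eef_pos"])
c=cam("wrist");im=manip.camera("wrist");np.savez("w1.npz",im=im,K=c[0],R=c[1],t=c[2])
print(proj(c,(463,-79.5,72)))
cr=im[130:370,160:480];cv2.imwrite("pics/w1.png",cv2.resize(cr,(800,600))[:,:,::-1])
for cc,s,m in blobs(im,(4,150,80),(14,255,255),60): 
    cn=cv2.findContours(m.astype(np.uint8),0,2)[0][0]; print(cc,s,cv2.minAreaRect(cn))
E
```

```text
[462.84421843 -95.18836327 205.28328845]
[325.53061774 211.56868206]
[175.48461299 185.93783028] [ 148  150   57   76 3217] ((176.23001098632812, 187.3900146484375), (48.36610412597656, 77.07465362548828), 8.130102157592773)
[326.52488263 214.60187793] [ 304  200   46   29 1065] ((326.1826171875, 214.3020477294922), (24.711923599243164, 44.92545700073242), 83.2901611328125)
[486.34273381 272.40028777] [ 448  235   81   78 3475] ((485.8471374511719, 271.4848937988281), (56.576576232910156, 66.77388000488281), 42.51044845581055)
```

View pics/w1.png

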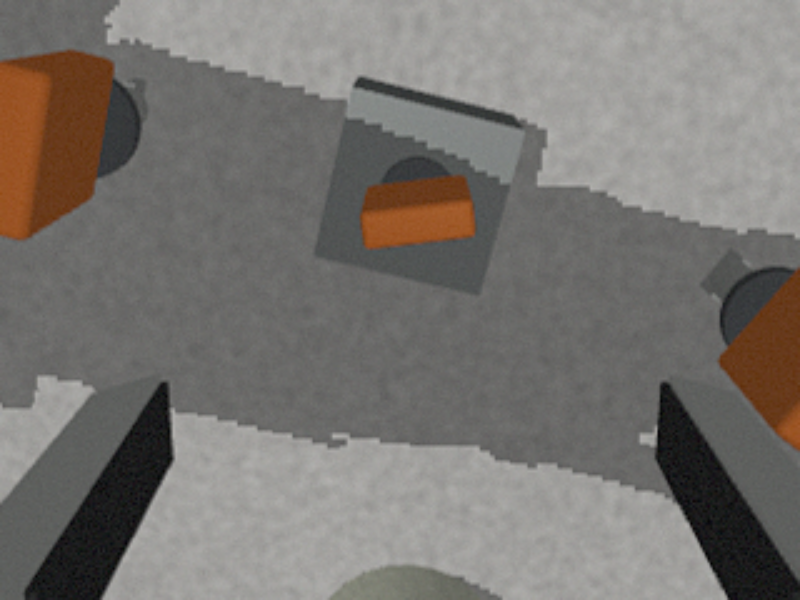

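```bash
python3 - <<'E'
from h import *
d=np.load("w1.npz");c=(d["K"],d["R"],d["t"])
f=lambda p:(p[0]/2.5+160,p[1]/2.5+130)
g=np.array([onz(c,f(p),94) for p in((362,216),(472,198),(474,234),(366,249))])
b=np.array([onz(c,f(p),46) for p in((352,92),(519,128),(480,294),(316,255))])
print(g.round(1),g.mean(0));e=(g[1]-g[0]+g[2]-g[3])/2;print("len",np.hypot(*e[:2]),"yaw",np.arctan2(e[1],e[0]), "w",np.linalg.norm(g[3]-g[0]))
print(b.round(1),b.mean(0),[np.linalg.norm(b[i]-b[i-1]) for i in range(4)])
E
```

```text
[[447.8 -78.6  94. ]
 [480.  -73.2  94. ]
 [480.8 -84.   94. ]
 [448.8 -88.6  94. ]] [464.33598557 -81.09264     94.        ]
len 32.46966632983667 yaw 0.15322500582242296 w 10.051039760757375
[[ 442.5  -47.1   46. ]
 [ 498.2  -59.    46. ]
 [ 486.2 -117.    46. ]
 [ 429.1 -102.9   46. ]] [463.9999004 -81.4918564  46.       ] [np.float64(57.349279274298745), np.float64(56.90605779110487), np.float64(59.19964310979701), np.float64(58.77281510333072)]
```

```bash
python3 - <<'E'
from h import *
c=cam("scene");a=onz(c,(382,231.5),117);b=onz(c,(393,235.5),117);e=b-a
print(a,b,np.arctan2(e[1],e[0]))
E
```

```text
[528.05883306 158.68858672 117.        ] [551.77943296 178.78257952 117.        ] 0.7028147451789956
```

Emit:
{"name": "play_rows", "arguments": {"series": [[[-0.014,0,0.001],-0.15,0],[[-0.014,0,0.001],-0.3,0],[[-0.014,0,0.001],-0.45,0],[[-0.014,0,0.001],-0.6,0],[[-0.014,0,0.001],-0.75,0],[[-0.014,0,0.001],-0.9,0],[[-0.014,0,0.001],-1.05,0],[[-0.014,0,0.001],-1.2,0],[[-0.014,0,0.001],-1.35,0],[[-0.014,0,0.001],-1.5,0],[[-0.014,0.02,0.001],-1.65,0],[[-0.014,0.04,0.001],-1.725,0],[[-0.014,0.05,0.001],-1.725,0],[[-0.014,0.05,0.001],-1.725,0],[[-0.014,0.05,0.001],-1.725,0],[[-0.014,0.05,0.001],-1.725,0]]}}

```text
clock: 2.3
eef_pos: [464.7, -80.7, 156.0]
eef_rot: [-1.571, -0.001, 0.153]
wrist_force: [0.7, 0.4, -0.1]
finger_gap: 94.0
```

```bash
python3 - <<'E'
from h import *
s=manip.read_state();print(s["joints"],s["eef_pos"],s["eef_rot"])
c=cam("wrist");im=manip.camera("wrist");np.savez("w2.npz",im=im,K=c[0],R=c[1],t=c[2])
cv2.imwrite("pics/w2.png",im[:,:,::-1])
print(proj(c,(464.2,-81.2,94)))
for cc,s,m in blobs(im,(4,150,80),(14,255,255),60): 
    cn=cv2.findContours(m.astype(np.uint8),0,2)[0][0]; print(cc,s,cv2.minAreaRect(cn))
E
```

```text
[-2.49607572e-01  1.75195913e-01  1.79642468e+00 -8.52578793e-06
  1.16931984e+00 -1.97354510e+00] [464.65693506 -80.68384266 156.00893221] [-1.57105918e+00 -5.96950842e-04  1.53144610e-01]
[324.08634597 257.93141694]
[324.14649123 248.71491228] [ 315  217   20   64 1140] ((324.1175231933594, 248.41441345214844), (18.617141723632812, 63.38909149169922), 2.602562189102173)
[174.70358306 444.45114007] [153 436  48  21 614] ((176.16998291015625, 443.6899719238281), (18.667619705200195, 49.35605239868164), 81.8698959350586)
```

View pics/w2.png

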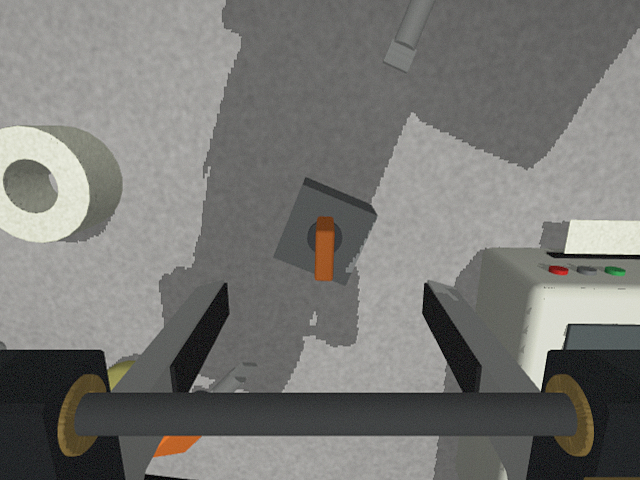

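The key's top is centred between the fingers at (324,256), where I predicted (324,258). Descending to grip it.

Emit:
{"name": "play_rows", "arguments": {"series": [[[0,0.03,0],0,0],[[0,0.06,0],0,0],[[0,0.09,0],0,0],[[0,0.099,0],0,0],[[0,0.099,0],0,0],[[0,0.099,0],0,0],[[0,0.099,0],0,1],[[0,0.099,0],0,1],[[0,0.099,0],0,1],[[0,0.099,0],0,1],[[0,0.099,0],0,1],[[0,0.099,0],0,1],[[0,0.099,0],0,1],[[0,0.099,0],0,1],[[0,0.099,0],0,1],[[0,0.099,0],0,1]], "squeeze": 50}}

```text
clock: 3.95
eef_pos: [464.6, -80.8, 56.9]
eef_rot: [-1.571, -0.001, 0.153]
wrist_force: [-0.5, -0.6, 0.1]
finger_gap: 17.3
```

Emit:
{"name": "play_rows", "arguments": {"series": [[[0,0,0],0,1],[[0,0,0],0,1],[[0,0,0],0,1],[[0,0,0],0,1]]}}

```text
clock: 4.35
eef_pos: [464.6, -80.8, 56.9]
eef_rot: [-1.571, -0.001, 0.153]
wrist_force: [0.4, 0.4, 0.3]
finger_gap: 12.1
```

Emit:
{"name": "play_rows", "arguments": {"series": [[[0,-0.015,0],0,1],[[0,-0.04,0],0,1],[[0,-0.08,0],0,1],[[0,-0.12,0],0,1],[[0,-0.158,0],0,1],[[0,-0.158,0],0,1],[[0.02,-0.158,0.033],-0.08,1],[[0.041,-0.158,0.066],-0.16,1],[[0.061,-0.158,0.1],-0.24,1],[[0.081,-0.158,0.133],-0.32,1],[[0.102,-0.158,0.166],-0.4,1],[[0.122,-0.158,0.2],-0.48,1],[[0.142,-0.158,0.233],-0.547,1],[[0.163,-0.158,0.266],-0.547,1],[[0.163,-0.158,0.266],-0.547,1],[[0.163,-0.158,0.266],-0.547,1],[[0.163,-0.158,0.266],-0.547,1]]}}

```text
clock: 6.05
eef_pos: [584.7, 206.3, 214.2]
eef_rot: [-1.571, 0.001, 0.7]
wrist_force: [0.1, 0.0, -1.4]
finger_gap: 12.0
```

```bash
python3 - <<'E'
from h import *
s=manip.read_state();print(s["joints"],s["eef_pos"],s["eef_rot"],s["wrist_force"])
c=cam("wrist");im=manip.camera("wrist");np.savez("w3.npz",im=im,K=c[0],R=c[1],t=c[2])
u,v=proj(c,(542,168,117)).astype(int);print(u,v)
cv2.imwrite("pics/w3.png",np.vstack([cv2.resize(im,(400,300)),cv2.resize(im[max(v-60,0):v+60,u-80:u+80],(400,300))])[:,:,::-1])
E
```

```text
[ 2.80280999e-01  4.52490745e-01  1.29250511e+00 -5.09884304e-04
  1.39722259e+00 -1.99010823e+00] [584.69337142 206.25377759 214.23236288] [-1.57100020e+00  7.76047877e-04  6.99681036e-01] [ 0.13574196  0.01077812 -1.36200845]
322 161
```

View pics/w3.png

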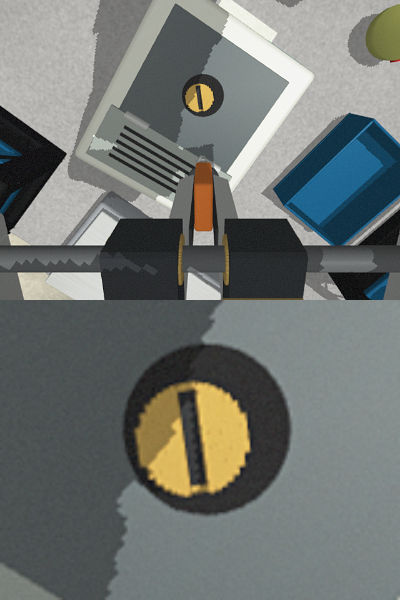

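```bash
cat > stud.py <<'E'
from h import *
def stud(im,c,guess,z):
    u,v=proj(c,guess).astype(int);r=45
    sub=im[max(v-r,0):v+r,u-r:u+r].copy();off=np.array([u-r,max(v-r,0)])
    m=cv2.inRange(cv2.cvtColor(sub,cv2.COLOR_RGB2HSV),(14,90,60),(32,255,255))
    n,l,s,_=cv2.connectedComponentsWithStats(m);keep=np.isin(l,[i for i in range(1,n) if s[i,4]>30])
    h=cv2.convexHull(np.argwhere(keep)[:,::-1].astype(np.int32))
    P=np.array([onz(c,p[0]+off,z) for p in h.astype(float)])[:,:2].astype(np.float32)
    hm=np.zeros(m.shape,np.uint8);cv2.fillConvexPoly(hm,h,1);hm=cv2.erode(hm,np.ones((3,3)))
    g=cv2.cvtColor(sub,cv2.COLOR_RGB2HSV)
    sl=(hm>0)&~keep; n,l,s,_=cv2.connectedComponentsWithStats(sl.astype(np.uint8));i=1+s[1:,4].argmax()
    Q=np.array([onz(c,p[::-1]+off,z)[:2] for p in np.argwhere(l==i).astype(float)])
    vx,vy,x0,y0=cv2.fitLine(Q.astype(np.float32),cv2.DIST_HUBER,0,.01,.01).ravel()
    return cv2.minEnclosingCircle(P),cv2.fitEllipse(P),(x0,y0),np.arctan(vy/vx),len(Q)
E
python3 - <<'E'
from stud import *
d=np.load("w3.npz");c=(d["K"],d["R"],d["t"])
print(stud(d["im"],c,(542,168,117),117))
# hole (dark ring) centre on cover
im=d["im"];g=cv2.cvtColor(im,cv2.COLOR_RGB2GRAY)
E
```

```text
(((541.087646484375, 163.89501953125), 15.85090160369873), ((541.2783813476562, 164.03271484375), (30.46963882446289, 31.32447052001953), 47.78764343261719), (np.float32(540.8444), np.float32(163.60057)), np.float32(0.83664817), 236)
```

```bash
python3 - <<'E'
from h import *
d=np.load("w3.npz");c=(d["K"],d["R"],d["t"]);im=d["im"]
T=np.array([584.69,206.25,214.23]);x=np.array([np.cos(.7),np.sin(.7),0]);z=np.array([-np.sin(.7),np.cos(.7),0])
for s in(-17,17): print([proj(c,T+[0,0,37.1]+s*x+k*z).round(1) for k in(-6,6)])
m=cv2.inRange(cv2.cvtColor(im,cv2.COLOR_RGB2HSV),(2,130,60),(16,255,255))
for r in range(255,375,8):
    q=np.where(m[r,280:380])[0]+280
    if len(q):print(r,q.min(),q.max()+1,im[r,q[len(q)//2]])
E
```

```text
[array([308.5, 297.9]), array([340.2, 297.9])]
[array([309.4, 376.2]), array([339.3, 376.3])]
263 314 338 [123  67  30]
271 313 339 [122  70  29]
279 312 339 [120  64  26]
287 311 340 [123  65  30]
295 310 341 [157  85  34]
303 310 341 [180  99  45]
311 310 341 [176  96  43]
319 310 341 [174  93  37]
327 311 341 [176  99  44]
335 311 341 [176  95  41]
343 311 341 [177  99  48]
351 311 340 [176  97  46]
359 311 340 [173  94  40]
367 312 339 [175  95  41]
```

Emit:
{"name": "play_rows", "arguments": {"series": [[[-0.03,0,-0.002],-0.07,1],[[-0.0606,0,-0.005],-0.135,1],[[-0.0606,0.02,-0.005],-0.135,1],[[-0.0606,0.034,-0.005],-0.135,1],[[-0.0606,0.034,-0.005],-0.135,1],[[-0.0606,0.034,-0.005],-0.135,1],[[-0.0606,0.034,-0.005],-0.135,1]]}}

```text
clock: 6.8
eef_pos: [542.0, 163.4, 181.2]
eef_rot: [-1.572, -0.0, 0.834]
wrist_force: [-0.2, -0.3, -2.2]
finger_gap: 11.4
```

```bash
python3 - <<'E'
from h import *
s=manip.read_state();print(s["eef_pos"],s["eef_rot"],s["wrist_force"])
c=cam("wrist");im=manip.camera("wrist");np.savez("w4.npz",im=im,K=c[0],R=c[1],t=c[2])
u,v=proj(c,(541.5,163.4,117)).astype(int);print(u,v)
cv2.imwrite("pics/w4.png",cv2.resize(im[v-50:v+70,u-80:u+80],(800,600),interpolation=cv2.INTER_CUBIC)[:,:,::-1])
E
```

```text
[542.03815868 163.42783167 181.2304396 ] [-1.57158565e+00 -3.59927971e-04  8.34334405e-01] [-0.16603875 -0.33772407 -2.21616355]
325 256
```

View pics/w4.png

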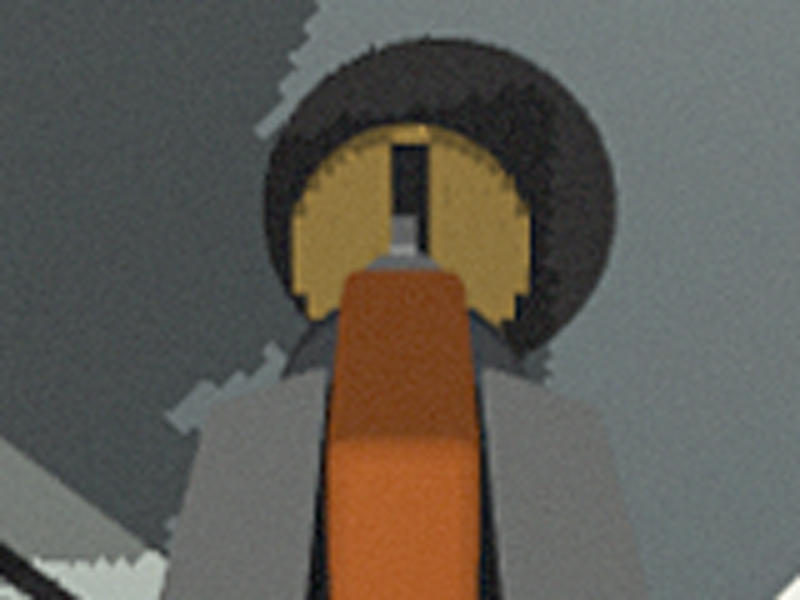

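The blade tip (crop 403,235) sits about 0.8 mm left of the slot centre (crop 409,180), and the two are parallel. I'll shift by that and feel down.

Emit:
{"name": "play_rows", "arguments": {"series": [[[-0.0005,0,0.0008],0,1],[[-0.0005,0.003,0.0008],0,1],[[-0.0005,0.005,0.0008],0,1],[[-0.0005,0.007,0.0008],0,1],[[-0.0005,0.008,0.0008],0,1],[[-0.0005,0.009,0.0008],0,1],[[-0.0005,0.01,0.0008],0,1],[[-0.0005,0.0105,0.0008],0,1],[[-0.0005,0.0105,0.0008],0,1]]}}

```text
clock: 7.75
eef_pos: [541.1, 163.6, 170.7]
eef_rot: [-1.572, -0.0, 0.834]
wrist_force: [0.5, 0.1, -0.3]
finger_gap: 11.6
```

Emit:
{"name": "play_rows", "arguments": {"series": [[[0,0.001,0],0,1],[[0,0.002,0],0,1],[[0,0.003,0],0,1],[[0,0.0035,0],0,1],[[0,0.0035,0],0,1]]}}

```text
clock: 8.25
eef_pos: [541.1, 163.6, 167.1]
eef_rot: [-1.572, -0.0, 0.834]
wrist_force: [0.3, -0.2, -1.0]
finger_gap: 11.7
```

```bash
python3 - <<'E'
from h import *
s=manip.read_state();print(s["eef_pos"],s["eef_rot"],s["wrist_force"],s["moment"])
c=cam("wrist");im=manip.camera("wrist")
u,v=proj(c,(541.5,163.4,117)).astype(int);print(u,v)
cv2.imwrite("pics/w5.png",cv2.resize(im[v-50:v+70,u-80:u+80],(640,480),interpolation=cv2.INTER_CUBIC)[:,:,::-1])
E
```

```text
[541.06234671 163.59002841 167.09353517] [-1.57155848e+00 -2.98769107e-04  8.34383097e-01] [ 0.29555098 -0.20915422 -1.03986189] [ 0.14694335 -0.04031246  0.00402414]
324 264
```

View pics/w5.png

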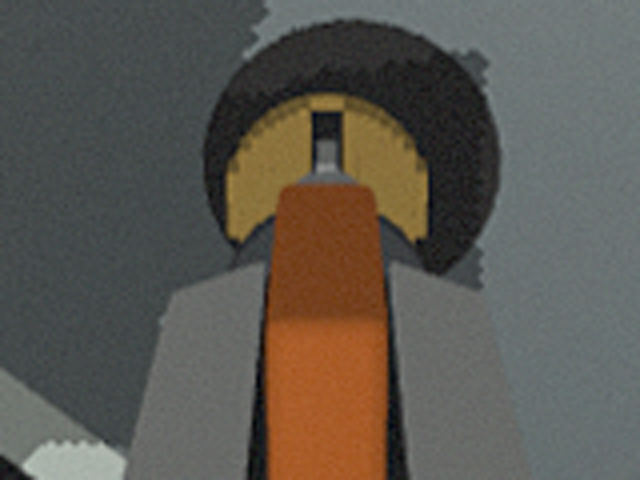

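Emit:
{"name": "play_rows", "arguments": {"series": [[[0,0.0007,0],0,1],[[0,0.0014,0],0,1],[[0,0.002,0],0,1],[[0,0.0026,0],0,1],[[0,0.003,0],0,1],[[0,0.0033,0],0,1],[[0,0.0033,0],0,1]]}}

```text
clock: 9.0
eef_pos: [541.2, 163.6, 163.9]
eef_rot: [-1.572, -0.001, 0.834]
wrist_force: [-0.6, -0.4, 4.1]
finger_gap: 12.1
```

Emit:
{"name": "play_rows", "arguments": {"series": [[[0,0.0004,0],0,1],[[0,0.0008,0],0,1],[[0,0.0012,0],0,1],[[0,0.0012,0],0,1]]}}

```text
clock: 9.4
eef_pos: [541.2, 163.6, 162.7]
eef_rot: [-1.572, -0.001, 0.834]
wrist_force: [-1.5, 0.4, 3.5]
finger_gap: 11.3
```

Emit:
{"name": "play_rows", "arguments": {"series": [[[0,0.0004,0],0,1],[[0,0.0008,0],0,1],[[0,0.0008,0],0,1],[[0,0.0008,0],0,1]]}}

```text
clock: 9.8
eef_pos: [541.3, 163.7, 162.5]
eef_rot: [-1.572, -0.001, 0.834]
wrist_force: [-1.3, -0.1, 8.0]
finger_gap: 11.8
```

Emit:
{"name": "play_rows", "arguments": {"series": [[[0,0.0007,0],0,1],[[0,0.001,0],0,1],[[0,0.001,0],0,1]]}}

```text
clock: 10.1
eef_pos: [541.3, 163.7, 162.3]
eef_rot: [-1.572, -0.001, 0.834]
wrist_force: [-3.6, -0.6, 11.5]
finger_gap: 11.5
```

Emit:
{"name": "play_rows", "arguments": {"series": [[[0,0.0008,0],0.08,1],[[0,0.0008,0],0.16,1],[[0,0.0008,0],0.24,1],[[0,0.0008,0],0.32,1],[[0,0.0008,0],0.4,1]]}}

```text
clock: 10.6
eef_pos: [541.6, 163.9, 162.3]
eef_rot: [-1.572, -0.003, 0.431]
wrist_force: [-2.5, 0.5, 11.1]
finger_gap: 11.5
```

Emit:
{"name": "play_rows", "arguments": {"series": [[[0,0.0009,0],0.08,1],[[0,0.0009,0],0.16,1],[[0,0.0009,0],0.24,1],[[0,0.0009,0],0.32,1],[[0,0.0009,0],0.4,1],[[0,0.0009,0],0.46,1]]}}

```text
clock: 11.2
eef_pos: [541.8, 163.8, 162.3]
eef_rot: [-1.57, -0.004, -0.032]
wrist_force: [-3.5, -2.4, 12.3]
finger_gap: 11.7
```

Emit:
{"name": "play_rows", "arguments": {"series": [[[0,0.0011,0],0.04,1],[[0,0.0011,0],0.08,1],[[0,0.0011,0],0.12,1],[[0,0.0011,0],0.16,1],[[0,0.0011,0],0.2,1]]}}

```text
clock: 11.7
eef_pos: [541.8, 163.8, 162.1]
eef_rot: [-1.569, -0.005, -0.233]
wrist_force: [-4.7, -1.5, 13.8]
finger_gap: 11.6
```

Emit:
{"name": "play_rows", "arguments": {"series": [[[0,0.001,0],0.03,1],[[0,0.001,0],0.06,1],[[0,0.001,0],0.09,1],[[0,0.001,0],0.12,1]]}}

```text
clock: 12.1
eef_pos: [541.7, 163.8, 162.1]
eef_rot: [-1.569, -0.005, -0.355]
wrist_force: [-5.9, -1.6, 13.3]
finger_gap: 11.6
```

Emit:
{"name": "play_rows", "arguments": {"series": [[[0,0.0011,0],0.03,1],[[0,0.0011,0],0.06,1],[[0,0.0011,0],0.09,1],[[0,0.0011,0],0.12,1]]}}

```text
clock: 12.5
eef_pos: [541.7, 163.7, 161.8]
eef_rot: [-1.568, -0.005, -0.476]
wrist_force: [-4.6, -1.9, 12.7]
finger_gap: 11.3
```

Emit:
{"name": "play_rows", "arguments": {"series": [[[0,0.0011,0],0.03,1],[[0,0.0011,0],0.06,1],[[0,0.0011,0],0.08,1]]}}

```text
clock: 12.8
eef_pos: [541.6, 163.7, 160.9]
eef_rot: [-1.568, -0.005, -0.557]
wrist_force: [-1.8, 0.2, 5.1]
finger_gap: 12.1
```

```bash
python3 - <<'E'
from h import *
s=manip.read_state();print(s["joints"],s["eef_pos"],s["eef_rot"],s["wrist_force"],s["moment"])
E
```

```text
[ 2.29196267e-01  3.70765378e-01  1.53338490e+00 -9.49532421e-04
  1.23196603e+00 -7.84507310e-01] [541.63757211 163.69567284 160.86809352] [-1.56755449 -0.00450383 -0.55678689] [-1.83071659  0.18264513  5.08707428] [0.01135171 0.28191607 0.02260059]
```

The stud is dropping into the catch: z fell and so did the force. I'll press straight down now.

Emit:
{"name": "play_rows", "arguments": {"series": [[[0,0.0007,0],0,1],[[0,0.0014,0],0,1],[[0,0.0021,0],0,1],[[0,0.0028,0],0,1],[[0,0.0028,0],0,1]]}}

```text
clock: 13.3
eef_pos: [541.6, 163.7, 157.9]
eef_rot: [-1.568, -0.004, -0.557]
wrist_force: [-1.8, -0.2, 3.7]
finger_gap: 11.8
```

Emit:
{"name": "play_rows", "arguments": {"series": [[[0,0.0005,0],0,1],[[0,0.0009,0],0,1],[[0,0.0013,0],0,1],[[0,0.0015,0],0,1],[[0,0.0015,0],0,1]]}}

```text
clock: 13.8
eef_pos: [541.8, 163.7, 157.4]
eef_rot: [-1.567, -0.005, -0.557]
wrist_force: [-5.4, -0.3, 13.8]
finger_gap: 11.5
```

Emit:
{"name": "play_rows", "arguments": {"series": [[[0,0,0],-0.04,1],[[0,-0.001,0],-0.06,1],[[0,-0.004,0],-0.06,1],[[0,-0.008,0],-0.06,1],[[0,-0.014,0],-0.06,1],[[0,-0.025,0],-0.06,1],[[0,-0.045,0],-0.06,1],[[0.03,-0.052,0],-0.06,1],[[0.06,-0.052,0],-0.06,1],[[0.06,-0.052,0],-0.06,1],[[0.06,-0.052,0],-0.06,1],[[0.06,-0.052,0],-0.06,1]]}}

```text
clock: 15.0
eef_pos: [592.0, 132.4, 210.0]
eef_rot: [-1.567, -0.005, -0.496]
wrist_force: [-0.7, -0.1, -1.4]
finger_gap: 12.0
```

```bash
python3 - <<'E'
from h import *
s=manip.read_state();print(s["joints"],s["eef_pos"],s["eef_rot"],s["wrist_force"])
c=cam("wrist");im=manip.camera("wrist");np.savez("w6.npz",im=im,K=c[0],R=c[1],t=c[2])
sc=manip.camera("scene");sd=manip.camera("side");cv2.imwrite("pics/side1.png",sd[:,:,::-1]);cv2.imwrite("pics/scene1.png",sc[:,:,::-1])
u,v=proj(c,(541.5,163.4,110)).astype(int);print(u,v)
r=lambda i:cv2.resize(i,(400,300),interpolation=cv2.INTER_CUBIC)
k=proj(cam("side"),s["eef_pos"]-[0,0,20]).astype(int);q=proj(cam("scene"),(541,164,109)).astype(int)
kk=proj(cam("scene"),s["eef_pos"]-[0,0,20]).astype(int)
cr=lambda i,p,a=40:r(i[max(p[1]-a*3//4,0):p[1]+a*3//4,p[0]-a:p[0]+a])
cv2.imwrite("pics/c6.png",np.vstack([np.hstack([r(im),cr(im,(u,v),60)]),np.hstack([cr(sd,k,50),cr(sc,(q+kk)//2,50)])])[:,:,::-1])
E
```

```text
[ 1.59812949e-01  4.20146819e-01  1.34800955e+00 -3.90890463e-04
  1.36710975e+00 -9.14653635e-01] [592.01018225 132.3921395  210.02494455] [-1.56724042 -0.00524665 -0.49626121] [-0.74273993 -0.06946394 -1.39821044]
329 157
```

View pics/c6.png

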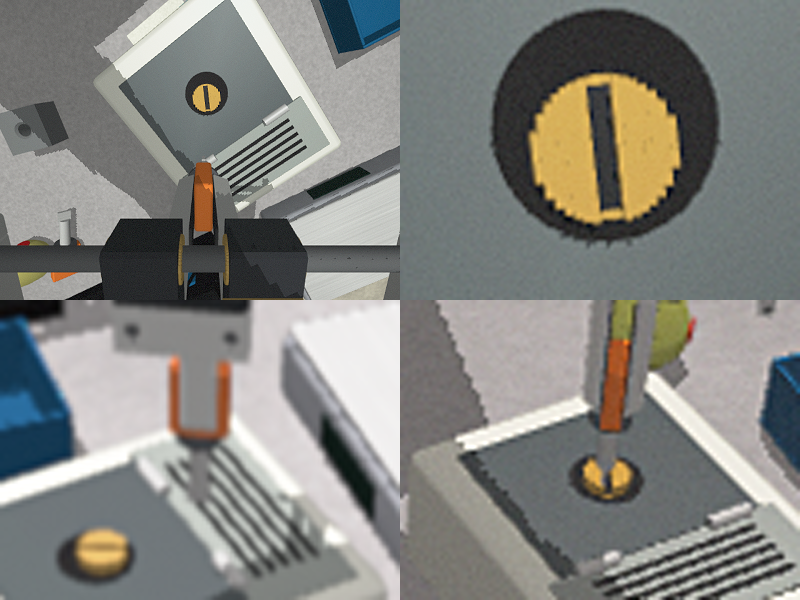

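The crop shows the stud flush on the cover with no red visible. The key hangs vertical from the gripper. Returning to the stand at the original yaw.

Emit:
{"name": "play_rows", "arguments": {"series": [[[-0.001,0,-0.03],-0.08,1],[[-0.003,0,-0.065],-0.16,1],[[-0.005,0,-0.1],-0.24,1],[[-0.006,0,-0.135],-0.32,1],[[-0.007,0,-0.17],-0.4,1],[[-0.009,0,-0.2],-0.48,1],[[-0.01,0,-0.23],-0.56,1],[[-0.0106,0,-0.2483],-0.65,1],[[-0.0106,0.04,-0.2483],-0.65,1],[[-0.0106,0.075,-0.2483],-0.65,1],[[-0.0106,0.085,-0.2483],-0.65,1],[[-0.0106,0.085,-0.2483],-0.65,1],[[-0.0106,0.085,-0.2483],-0.65,1],[[-0.0106,0.085,-0.2483],-0.65,1]]}}

```text
clock: 16.55
eef_pos: [466.0, -80.9, 125.7]
eef_rot: [-1.572, -0.009, 0.154]
wrist_force: [0.5, 0.5, -1.4]
finger_gap: 11.8
```

```bash
python3 - <<'E'
from h import *
s=manip.read_state();print(s["eef_pos"],s["eef_rot"],s["wrist_force"])
im=manip.camera("wrist");sd=manip.camera("side");sc=manip.camera("scene");c=cam("wrist")
r=lambda i:cv2.resize(i,(400,300),interpolation=cv2.INTER_CUBIC)
cr=lambda i,p,a=40:r(i[max(p[1]-a*3//4,0):p[1]+a*3//4,p[0]-a:p[0]+a])
P=(464,-81.3,46)
cv2.imwrite("pics/c7.png",np.hstack([cr(im,proj(c,P).astype(int),80),cr(sd,proj(cam("side"),(464,-81,65)).astype(int))])[:,:,::-1])
print(proj(c,P))
E
```

```text
[465.98521644 -80.87373148 125.70984314] [-1.57221958 -0.00896375  0.15446824] [ 0.49430167  0.45672814 -1.36811743]
[324.62240506 247.55323626]
```

View pics/c7.png

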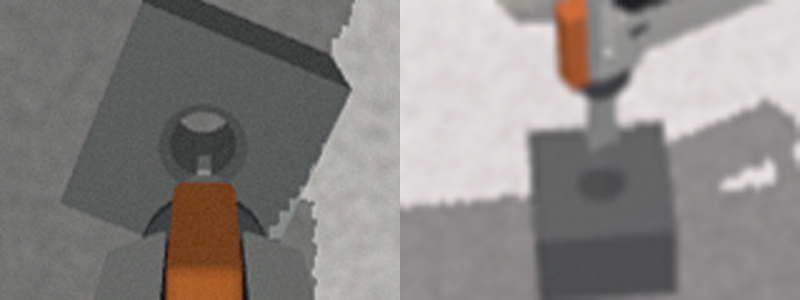

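Emit:
{"name": "play_rows", "arguments": {"series": [[[-0.0017,0.0,0],0,1],[[-0.0017,0.012,0],0,1],[[-0.0017,0.022,0],0,1],[[-0.0017,0.03,0],0,1],[[-0.0017,0.037,0],0,1],[[-0.0017,0.044,0],0,1],[[-0.0017,0.044,0],0,1]]}}

```text
clock: 17.4
eef_pos: [463.8, -81.0, 79.9]
eef_rot: [-1.571, -0.006, 0.154]
wrist_force: [-0.2, 1.1, -1.3]
finger_gap: 11.9
```

Emit:
{"name": "play_rows", "arguments": {"series": [[[0.0005,0.006,0],0,1],[[0.0005,0.012,0],0,1],[[0.0005,0.017,0],0,1],[[0.0005,0.02,0],0,1],[[0.0005,0.0215,0],0,1],[[0.0005,0.0225,0],0,1],[[0.0005,0.0225,0],0,1]]}}

```text
clock: 18.1
eef_pos: [464.5, -80.9, 57.5]
eef_rot: [-1.571, -0.007, 0.154]
wrist_force: [0.0, 0.8, -0.7]
finger_gap: 11.8
```

Almost down with no side force. I'll lower it the last bit until the collar touches, then open.

Emit:
{"name": "play_rows", "arguments": {"series": [[[0,0.0004,0],0,1],[[0,0.0008,0],0,1],[[0,0.0008,0],0,1],[[0,0.0008,0],0,0.6],[[0,0.0008,0],0,0.5],[[0,0.0008,0],0,0.3],[[0,0.0008,0],0,0.3],[[0,0.0008,0],0,0.3],[[0,0.0008,0],0,0.3],[[0,0.0008,0],0,0.3]]}}

```text
clock: 19.1
eef_pos: [464.5, -80.9, 56.7]
eef_rot: [-1.571, -0.007, 0.154]
wrist_force: [0.5, 0.6, 0.1]
finger_gap: 63.8
```

Emit:
{"name": "play_rows", "arguments": {"series": [[[0,-0.02,0],0,0.3],[[0,-0.05,0],0,0.3],[[0,-0.09,0],0,0.3],[[0,-0.13,0],0,0.3],[[0.02,-0.16,0],0,0.3],[[0.03,-0.16,0],0,0.3],[[0.03,-0.16,0],0,0.3],[[0.03,-0.16,0],0,0.3]]}}

```text
clock: 19.9
eef_pos: [492.3, -76.3, 215.3]
eef_rot: [-1.57, -0.004, 0.155]
wrist_force: [-0.4, 0.0, -0.1]
finger_gap: 66.2
```

```bash
python3 - <<'E'
from h import *
s=manip.read_state();print(s["eef_pos"],s["wrist_force"])
im=manip.camera("wrist");sd=manip.camera("side");sc=manip.camera("scene")
a=[c for c in blobs(sc,(4,170,120),(14,255,255),60)];b=[c for c in blobs(sd,(4,170,120),(14,255,255),60)]
for c,st,_ in a+b:print(c,st)
r=lambda i:cv2.resize(i,(400,300),interpolation=cv2.INTER_CUBIC)
cr=lambda i,p,a=40:r(i[max(p[1]-a*3//4,0):p[1]+a*3//4,p[0]-a:p[0]+a])
cv2.imwrite("pics/c8.png",np.vstack([np.hstack([r(im),cr(sd,(330,275))]),np.hstack([cr(sc,(386,236),30),cr(sd,(322,182),30)])])[:,:,::-1])
E
```

```text
[492.30580973 -76.26997358 215.31988042] [-0.40380138  0.02039478 -0.08309918]
[286.58024691 210.82716049] [281 207  11  13  81]
[287.87719298 248.07894737] [284 239   9  19 114]
[272.06547619 323.2797619 ] [263 315  21  16 168]
[328.35576923 271.79807692] [321 263  15  19 208]
[225.25909091 297.1       ] [213 286  26  22 440]
[433.90526316 293.6       ] [425 290  27   8  95]
```

View pics/c8.png

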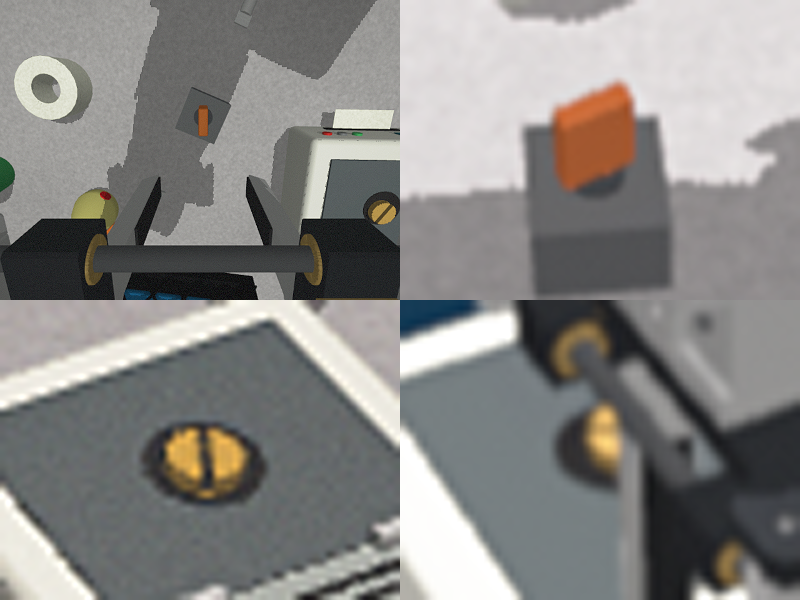

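```bash
python3 - <<'E'
from h import *
a=cv2.imread("pics/scene0.png")[:,:,::-1].copy();b=manip.camera("scene")
for n,(x,y,w,h),lo,hi in(("pear",(232,295,38,40),(20,90,90),(35,255,255)),("pear2",(380,175,32,38),(20,90,90),(35,255,255)),("cup",(150,300,45,52),(45,100,40),(80,255,255)),("punnet",(420,195,80,70),(100,120,40),(115,255,255))):
    for i in(a,b):
        q=max(blobs(i[y:y+h,x:x+w].copy(),lo,hi),key=lambda t:t[1][4]);print(n,q[0].round(1),q[1][4])
print(manip.read_state()["wrist_force"],manip.read_state()["clock"])
manip.sign_off()
E
```

```text
pear [19.6 25.3] 648
pear [18.3 25.1] 656
pear2 [16.3 22.9] 419
pear2 [16.3 22.9] 420
cup [22.  26.9] 1158
cup [22.  26.9] 1156
punnet [42.1 34.8] 2255
punnet [42.6 35. ] 2210
[-0.28088417 -0.56850992  0.78938171] 20.1
the job is handed in; nothing more can be done
```

I took the smallest key from the stand, fitted it in the stud's slot and turned the stud clockwise until it dropped into its catch. The key is back in its stand and released, and the job is handed in at about 20 s; no verdict was reported.

- **Stud:** I pressed it in and turned the tool about 1.4 rad. It then dropped about 5 mm and bottomed firmly, and no red shows in the last pictures. The highest press I read was about 14 N, but I only had readings at the end of each move.
- **Key:** it stands upright in the block, at the same pixels as at the start to within 0.3 px in both fixed views. The gripper is open and well clear.
- **Other things:** the cup, punnet and second pear had not moved. The near pear's colour patch shifted 1.3 px (a few mm), possibly from a changed shadow or a nudge by a falling key. I did not measure the brush or label roll; they only looked undisturbed in the wrist view.
- **Unexpected:** the two larger look-alike keys, which stood loose on the bench, are now lying down. I did not touch them on purpose, and one already looked down in the picture from before I gripped the key. They are not on the leave-alone list.

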